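Hang the fresh desiccant cartridge inside the instrument case

TASK

Take the blue desiccant cartridge by the white grip on its top, lower it through the opening of the black instrument case and hang it by its window on the yellow hook inside, so that it hangs there freely and upright, at rest. Neither the cartridge nor the robot may touch the aluminium frame around the opening, and the orange (spent) cartridge stays where it stands.

Things in the scene. Friction and masses are not known exactly. Their poses are not given: they have to be found in the camera images.
- cartridge_blue: Fresh cartridge, loose, 110-210 g, on the table. Blue box 60 (x) x 30 (y) x 50 mm tall; above it two white legs bound a window right through along y, 36 mm wide (x), from 50 to 86 mm above the underside; above that a solid white grip 60 (x) x 12 (y) mm, 86 to 126 mm up. Origin: centre of the underside; z up. Pinch the grip across y, tips 12 mm or more above the window so they clear the hook's tip.
- cartridge_orange: Spent desiccant cartridge, loose, the same shape, size and origin, but with an orange box. Leave it alone.
- case_frame: Aluminium frame, 6 mm thick, 200 (x) x 280 (y) mm, top of the black case fixed on the table (top 155 mm above the table, inner floor 8 mm). Opening 100 (x) x 180 (y) mm, nothing above it. Origin: centre of the opening at the frame's top face; z up; the hook's peg runs along its y. Not to be touched.
- hook: Yellow hook fixed in the case: level peg, 8 mm thick, along its y. Origin: top of the peg, where the window's upper edge rests; 15 mm to +y of the opening's centre, 36 mm below the frame's top. Bracket (26 mm wide, 4 mm above origin) 35 mm to +y; at -30 mm y an upturned tip, 8 mm thick, rises 10 mm above origin. Lower the cartridge at y = -60 mm, move it to +y over the tip, set it down on the peg.
Things that resemble listed ones, but are neither listed nor needed, are in the scene too. What is shaped like the cartridge_blue but red or turquoise is not meant.

How it is judged:
By the outcome, as a careful person would: the job done as asked, in the order asked, and still so for the second after the job is handed in, with the robot touching nothing.
It also fails if it takes over 42 s, if anything falls off the work surface, if the arm or the gripper's body presses on something with over 40 N, if the wrist force passes 120 N, or if a joint passes its speed limit or range.

ROBOT

A 6-joint arm with a two-finger parallel gripper is mounted at the origin on the work surface. World frame = base frame: x ahead of the robot, y to its left, z up, the work surface at z = 0. Lengths are in mm, angles in rad, forces in N, time in s.
With the tool pointing down it reaches from about 275 to 750 mm from the base axis. Payload 10.2 kg.
Tool frame: the origin (TCP) lies midway between the tips of the shut fingers; the grasp point (between the pads) lies 19 mm behind it; z points along the fingers, y is the line along which they close (so a half turn about z gives the same grasp; the last joint's range is limited). The gripper opens to 85 mm and grips with 20 to 120 N. Pads are 22 mm wide; open, the fingers measure 114 mm over their backs; the gripper's body (76 mm by 85 mm) begins 54 mm behind the grasp point. The pads swing forward as they close: fully open they stand 13 mm farther back than shut.
Start: joints at [0.988, 0.313, 1.498, -0, 1.331, -0.223], TCP at [184.859, 491.384, 231.294] pointing down, gripper open.
Joint ranges: [-2.94, 2.94], [-0.97, 2.17], [0.19, 2.56], [-1.23, 4.37], [0.02, 3.11], [-2.88, 2.88]. Speed limits (rad/s): [2.39, 2.39, 3.01, 3.14, 3.14, 3.14].

INTERFACE

Orientations are given as a rotation vector (axis times angle).
In Python, from plant import arm gives the robot as it stands. Calls block until the motion is done:
- arm.reach(position, orientation): joint-space move of the TCP to a pose.
- arm.move_l(position, orientation=None, speed=150, stop_force=None): straight line of the TCP; orientation=None keeps the orientation; speed is the mean speed in mm/s. With stop_force (N) it stops when the force on the tool has changed by that much, and returns True; else False.
- arm.goto_joints(angles): joint-space move.
- arm.command_gripper(opening, newtons=None): finger opening in mm; newtons is the grip in N (None keeps the last); returns when the fingers have stopped.
- arm.pause(seconds).
- arm.ik(position, orientation): joint angles nearest the present ones, or None.
- arm.read_state(): the state.
- arm.snapshot(name): name is "side" or "top" or "wrist"; returns a dict with "frame" (384x512x3 uint8, red, green, blue), "mtx" (3x3 intrinsics, pixels), "dist" ([k1, k2, p1, p2, k3] as OpenCV has them; the pictures are not rectified), "xyz" and "attitude" of the camera in the world. Camera axes: x right, y down, z forward; pixel columns grow to the right and rows downward; lengths in mm; the calibration is good to about 2 mm. A picture is of the moment at which its call begins. There is no depth.
A pose or a line that the arm cannot do raises arm.MotionError and nothing moves.
- arm.hand_in(): hands the job in; it is judged then, once.
The state is a dict: "time": time; "qpos": joint angles; "dq": joint speeds; "tau": joint torques, N m; "tool_pos": TCP position; "ee_rot": TCP orientation; "contact_force": force on the tool from outside, world axes, zero at the start; "moment": the same for the moment, N m; "gripper_width": finger opening in mm; "finger_force": force on a finger pad.
Only numpy, scipy, OpenCV 4.12 (cv2) and the standard library are available. Lean on these libraries where they do the work, as an engineer would, in place of code of your own. Each camera call takes 0.05 s, during which the arm holds its last target. There are 200 camera calls.

## Working session

There is one attempt and no reset: what is moved stays moved. The work goes in short steps, each a Python script; the robot and the scene stay as the last script left them, time stands still between calls to the robot, and variables do not carry over. Pictures are saved under pics/ and viewed, at most 10 in all, crops included, and the job is handed in when it is done.

```bash
mkdir -p pics; ls; python3 - <<'E'
from plant import arm
import cv2
for n in ("side","top"):
    s=arm.snapshot(n); cv2.imwrite(f"pics/{n}0.png",s["frame"][:,:,::-1]); print(n,s["mtx"],s["dist"],s["xyz"],s["attitude"])
print(arm.read_state())
E
```

```text
pics
side [[358.26141363   0.         254.57429986]
 [  0.         358.26141363 192.39778434]
 [  0.           0.           1.        ]] [-0.00893588  0.          0.          0.          0.        ] [159.45831667 292.12396688 815.32322548] [-1.03388449  2.57749286 -0.86090456]
top [[378.12385365   0.         257.11566143]
 [  0.         378.12385365 190.27252372]
 [  0.           0.           1.        ]] [-0.06958444  0.          0.          0.          0.        ] [ 323.12048903  -96.5582448  1115.05200685] [-2.10530159  2.12076399 -0.2314419 ]
{'time': 0.1, 'qpos': array([ 9.87606873e-01,  3.13340704e-01,  1.49835719e+00, -5.27312363e-06,
        1.33099449e+00, -2.23396228e-01]), 'dq': array([ 4.52214396e-04, -8.10701851e-04, -1.41023124e-03,  2.77113026e-05,
       -2.21759452e-04,  2.40507861e-04]), 'tau': array([ 1.49423588e-03, -4.12898362e+01, -2.60140175e+01, -2.47195803e-04,
        3.05012392e-03,  3.02128647e-06]), 'tool_pos': array([184.7239508 , 491.18415694, 230.82107627]), 'ee_rot': array([-5.62040045e-01, -3.09047422e+00,  1.59179295e-03]), 'contact_force': array([0.40199649, 0.19287306, 0.37119878]), 'moment': array([-0.01147239, -0.01739706,  0.01348642]), 'finger_force': 0.0, 'gripper_width': 84.95304582857537}
```

View pics/side0.png

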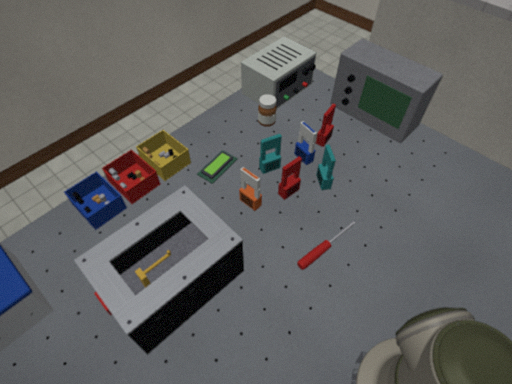

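View pics/top0.png

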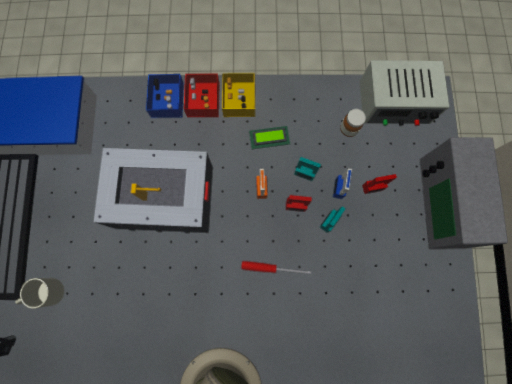

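Side view: the blue cartridge is at about (306,145), the orange one at (250,190), and the frame and hook are around (160,260). Top view: blue is at about (343,183), the frame spans (97–208,150–226), and the hook runs from (133,188) to (158,190), so frame +y and its bracket are on the left. I'll enlarge both for corner picks.

```bash
python3 - <<'E'
import cv2,numpy as np
s=cv2.imread("pics/side0.png");t=cv2.imread("pics/top0.png")
def c(i,x,y,w,h,W,H): return cv2.resize(i[y:y+h,x:x+w],(W,H),interpolation=cv2.INTER_CUBIC)
a=np.hstack([c(s,285,110,50,60,250,300),c(t,320,155,50,60,250,300),c(s,225,155,50,50,300,300)])
b=np.hstack([c(s,70,180,180,135,400,300),c(t,90,140,133,100,400,300)])
cv2.imwrite("pics/m0.png",np.vstack([a,b]))
E
```

```text
(no output)
```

View pics/m0.png

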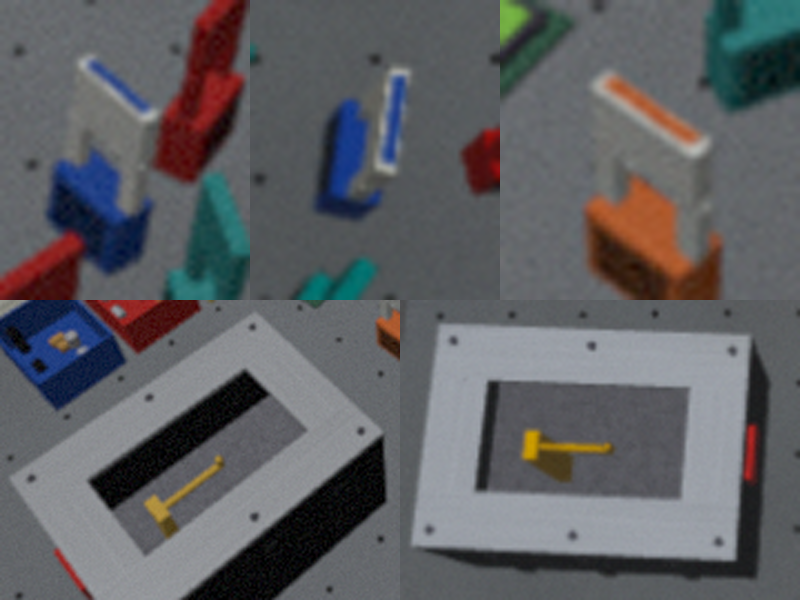

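The crops give clear corners. Each cartridge has a coloured stripe on top of its grip, the opening's four corners are visible in both views, and the bracket is on world +y. Next I fit the poses.

```bash
cat > h.py <<'E'
import numpy as np,cv2
from scipy.spatial.transform import Rotation as R
from scipy.optimize import least_squares
def proj(s,P):
    Rm=R.from_rotvec(s["attitude"]).as_matrix().T
    return cv2.projectPoints(np.float64(P).reshape(-1,1,3),cv2.Rodrigues(Rm)[0],-Rm@np.array(s["xyz"]),np.array(s["mtx"]),np.array(s["dist"],float))[0][:,0]
def world(p,L): # p=(x,y,yaw), L Nx3 local with z in world
    c,s=np.cos(p[2]),np.sin(p[2]); L=np.array(L,float)
    return np.c_[p[0]+c*L[:,0]-s*L[:,1],p[1]+s*L[:,0]+c*L[:,1],L[:,2]]
def fit(obs,p0): # obs: list of (snap,L,px)
    f=lambda p:np.concatenate([(proj(s,world(p,L))-px).ravel() for s,L,px in obs])
    r=least_squares(f,p0,loss="soft_l1"); return r.x,f(r.x).reshape(-1,2)
IN=[[50,90,155],[50,-90,155],[-50,-90,155],[-50,90,155]]
OUT=[[100,140,155],[100,-140,155],[-100,-140,155],[-100,140,155]]
GR=[[30,6,126],[30,-6,126],[-30,-6,126],[-30,6,126]]
def down(yaw): # tool z down, tool y axis at angle yaw+90deg (closing along local y)
    c,s=np.cos(yaw),np.sin(yaw)
    return R.from_matrix(np.array([[c,s,0],[s,-c,0],[0,0,-1]])).as_rotvec()
E
python3 - <<'E'
from h import *
from plant import arm
S,T=arm.snapshot("side"),arm.snapshot("top")
px=lambda a,o,k:np.array(a)/k+np.array(o)
ft=px([[39+ 0,23],[351,35],[336,260],[12,245]],(90,140),3.0075)
it=px([[89,81],[290,87],[281,199],[75,191]],(90,140),3.0075)
os_=px([[252,13],[384,132],[10,178]],(70,180),2.222)
is_=px([[246,70],[306,130],[146,255],[89,182]],(70,180),2.222)
g=lambda a,o:px(a,o,5)
gs=g([[80,62],[93,55],[157,108],[147,122]],(285,110)); gt=g([[137,70],[160,70],[147,172],[126,168]],(320,155))
np.set_printoptions(precision=2,suppress=True)
# side view: which corner is which: order by prediction
def match(s,L,p,pr):
    q=proj(s,world(p,L)); return np.array([L[np.argmin(np.hypot(*(q-x).T))] for x in pr])
p,r=fit([(T,OUT,ft),(T,IN,it)],[450,150,0]);print("frame top",p,r)
Lo,Li=match(S,OUT,p,os_),match(S,IN,p,is_)
p1,r=fit([(S,Lo,os_),(S,Li,is_)],p);print("frame side",p1,r)
c,r=fit([(T,GR,gt)],[450,-280,0.0]);print("cart top",c,r)
c1,r=fit([(S,match(S,GR,c,gs),gs)],c);print("cart side",c1,r)
E
```

```text
frame top [542.07 173.37  -0.05] [[ 0.32  0.2 ]
 [ 0.06 -0.2 ]
 [-0.14 -0.01]
 [-0.2   0.34]
 [-0.3  -0.52]
 [ 0.15 -0.05]
 [ 0.15  0.16]
 [-0.04  0.01]]
frame side [539.52 174.17  -0.04] [[ 1.45 -0.8 ]
 [ 0.05 -0.16]
 [-0.76  0.51]
 [-0.2  -1.39]
 [ 1.52  0.11]
 [ 0.05  1.48]
 [-1.55 -0.56]]
cart top [ 565.14 -352.09    6.11] [[ 0.2  -1.02]
 [-0.07 -0.29]
 [ 0.03  0.52]
 [-0.16  0.59]]
cart side [ 563.23 -351.88    6.08] [[-0.68 -0.3 ]
 [ 0.01 -0.54]
 [ 1.11  1.04]
 [-0.21 -0.02]]
```

The two views agree to about 2 mm. I'll move over the cartridge with the fingers partly open and refine from close by.

```bash
python3 - <<'E'
from h import *
from plant import arm
np.set_printoptions(precision=2,suppress=True)
c=np.array([564.2,-352,-0.19]); f=np.array([541,173.7,-0.045])
for k in (0,np.pi):
    for n,p,z in(("c",c,280),("c",c,100),("f",f,300)):
        print(k,n,arm.ik([p[0],p[1],z],down(p[2]+k)))
E
```

```text
0 c [-0.73  0.62  0.91 -0.    1.61  1.03]
0 c [-0.73  0.73  1.18 -0.    1.22  1.03]
0 f [ 0.1   0.37  1.24 -0.    1.53  1.72]
3.141592653589793 c [-0.73  0.62  0.91  0.    1.61 -2.11]
3.141592653589793 c [-0.73  0.73  1.18  0.    1.22 -2.11]
3.141592653589793 f [ 0.1   0.37  1.24 -0.    1.53 -1.42]
```

```bash
python3 - <<'E'
from h import *
from plant import arm
arm.command_gripper(50)
arm.reach([564.2,-352,250],down(-0.19))
s=arm.snapshot("wrist"); im=s["frame"][:,:,::-1]
cv2.imwrite("pics/w1.png",im)
print(proj(s,world([564.2,-352,-0.19],GR)),s["xyz"],arm.read_state()["time"])
E
```

```text
[[247.92123901 150.03158373]
 [262.7798372  150.06152881]
 [262.24371389 220.3463119 ]
 [248.19021548 220.31847836]] [ 627.60894303 -364.2951557   394.06724108] 3.925
```

View pics/w1.png

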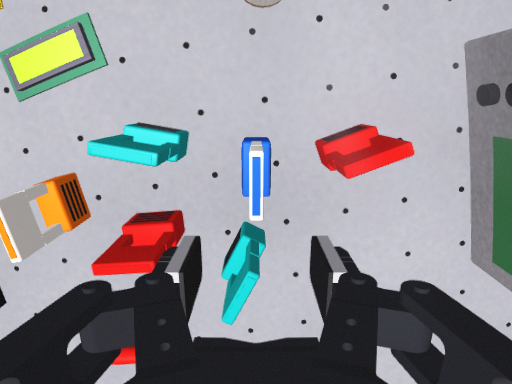

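The wrist view shows the blue grip top at (249–263,150–220), matching the prediction within 1 px, and the fingers' path is clear. Grasping now.

```bash
python3 - <<'E'
from h import *
from plant import arm
np.set_printoptions(precision=2,suppress=True)
print(arm.move_l([564.2,-352,101],speed=120,stop_force=8))
arm.command_gripper(5,50); st=arm.read_state(); print(st["gripper_width"],st["finger_force"],st["tool_pos"],st["time"])
arm.move_l([564.2,-352,310],speed=150)
f=np.array([541,173.7,-0.045])
X=world(f,[[0,-60,310]])[0]
arm.reach(X,down(f[2]))
st=arm.read_state(); print(st["gripper_width"],st["tool_pos"],st["contact_force"],st["time"])
s=arm.snapshot("wrist"); cv2.imwrite("pics/w2.png",s["frame"][:,:,::-1])
print(proj(s,world(f,IN)),proj(s,world(f,OUT)),proj(s,world(f,[[0,15,119],[0,-15,129],[0,50,123]])))
for n in("side","top"):
    s=arm.snapshot(n); cv2.imwrite(f"pics/{n}2.png",s["frame"][:,:,::-1])
E
```

```text
False
11.614424930639721 49.0690416097641 [ 564.36 -352.07  101.38] 5.7417
10.78161706546731 [538.67 112.91 309.88] [-0.16 -0.34 -1.85] 8.9917
[[ 87.87 124.78]
 [287.63 123.1 ]
 [285.14 229.34]
 [100.59 228.79]] [[ 29.53  69.75]
 [346.86  64.62]
 [333.38 275.61]
 [ 60.9  273.57]] [[181.08 171.06]
 [208.8  172.89]
 [146.37 171.95]]
```

View pics/w2.png

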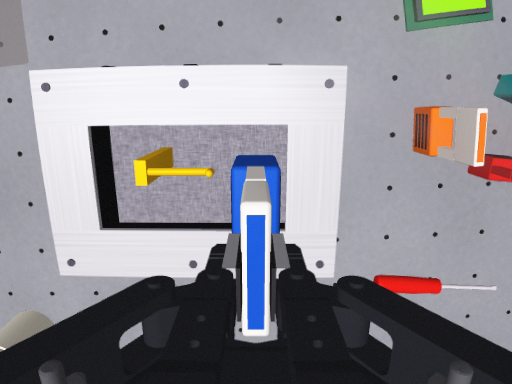

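View pics/side2.png

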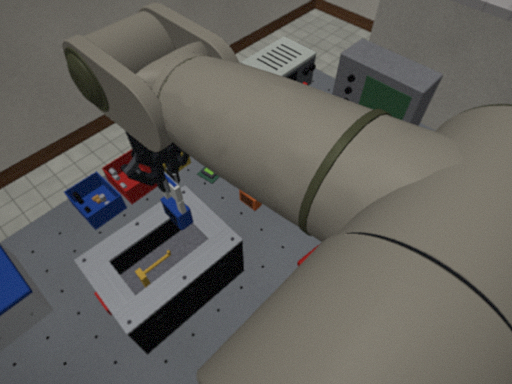

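Wrist view: the inner corners are at about (90,126), (288,124), (286,229) and (100,228), and the hook tip is at (210,173). That is 1–2 px from the prediction, so I shift the frame by about 1 mm. The cartridge hangs upright in the grip. Lowering, shifting onto the peg, then a touch-sensing set-down.

```bash
python3 - <<'E'
from h import *
from plant import arm
np.set_printoptions(precision=2,suppress=True)
f=np.array([540,172.8,-0.045]); X=lambda y,z:world(f,[[0,y,z]])[0]
s=arm.snapshot("wrist"); g=np.array(GR,float); g[:,2]=310+25; t=arm.read_state()["tool_pos"]
print(proj(s,world([t[0],t[1],f[2]],g)))
arm.move_l(X(-60,310),speed=60)
ok=arm.move_l(X(-60,153),speed=90,stop_force=5)
print("lower",ok,arm.read_state()["tool_pos"])
if not ok:
    ok=arm.move_l(X(15,153),speed=60,stop_force=5)
    st=arm.read_state();print("shift",ok,st["tool_pos"],st["contact_force"],st["time"])
for n in("side","top","wrist"):
    s=arm.snapshot(n); cv2.imwrite(f"pics/{n}3.png",s["frame"][:,:,::-1])
E
```

```text
[[237.02 201.02]
 [269.25 201.01]
 [267.57 336.19]
 [239.41 336.19]]
lower False [537.5  112.86 153.41]
shift False [540.71 187.48 153.  ] [-0.29 -0.18 -0.12] 12.7333
```

View pics/wrist3.png

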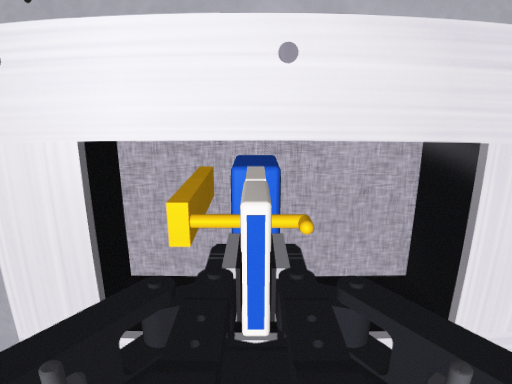

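View pics/side3.png

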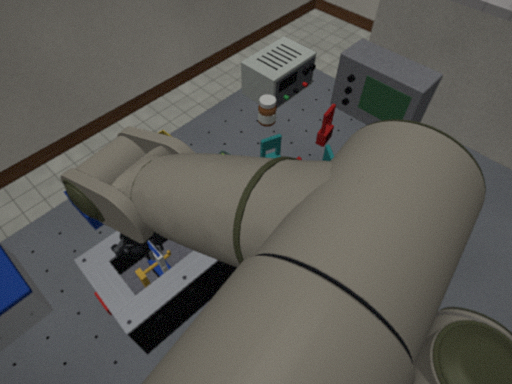

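The wrist view shows the peg running from the bracket at (180,222) to the tip at (305,225). It passes through the window, with the box below it and the frame well clear. Setting down with force sensing.

```bash
python3 - <<'E'
from h import *
from plant import arm
np.set_printoptions(precision=2,suppress=True)
f=np.array([540,172.8,-0.045]); X=lambda y,z:world(f,[[0,y,z]])[0]
arm.move_l(X(15,142),speed=40,stop_force=5); a=arm.read_state(); print(a["tool_pos"],a["contact_force"],a["moment"])
hit=arm.move_l(X(15,129),speed=12,stop_force=3); a=arm.read_state(); print(hit,a["tool_pos"],a["contact_force"],a["moment"],a["time"])
E
```

```text
[540.56 187.77 141.7 ] [ 0.32 -0.97 -0.96] [-0.01 -0.03  0.02]
True [540.67 187.77 134.18] [-1.7  -0.43  4.89] [-0.05  0.09 -0.03] 14.0083
```

Contact came at 134 mm, as expected. Release and retreat.

```bash
python3 - <<'E'
from h import *
from plant import arm
np.set_printoptions(precision=2,suppress=True)
f=np.array([540,172.8,-0.045]); X=lambda y,z:world(f,[[0,y,z]])[0]
arm.command_gripper(40); a=arm.read_state(); print(a["contact_force"],a["gripper_width"])
arm.move_l(X(15,300),speed=60)
arm.pause(1)
w=arm.snapshot("wrist")["frame"]
arm.move_l(X(15,300)+[-60,-220,60],speed=150); arm.pause(1.0)
s=arm.snapshot("side")["frame"];t=arm.snapshot("top")["frame"]
arm.pause(.4); s2=arm.snapshot("side")["frame"]
print(np.abs(s[180:350,70:250].astype(int)-s2[180:350,70:250]).mean(),arm.read_state()["time"],arm.read_state()["contact_force"])
c=lambda i,x,y,w,h,W,H:cv2.resize(i[y:y+h,x:x+w],(W,H),interpolation=cv2.INTER_CUBIC)
m=np.vstack([np.hstack([c(s,95,200,120,90,400,300),c(t,90,140,133,100,400,300)]),np.hstack([c(w,0,0,512,384,400,300),c(s,0,0,512,384,400,300)])])
cv2.imwrite("pics/m4.png",m[:,:,::-1])
E
```

```text
[-0.2  -0.12  0.52] 39.830710911047156
3.4643899782135077 21.65 [ 0.33 -0.18  0.46]
```

View pics/m4.png

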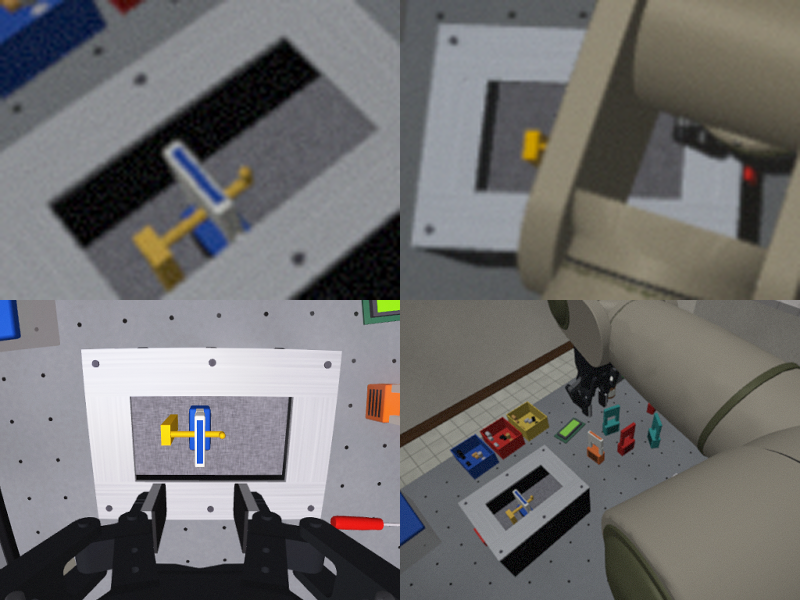

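The blue cartridge hangs on the peg between the bracket and the tip, upright. The frame is clear, the orange cartridge is standing, and the arm is away. I'll check it's at rest, then hand in.

```bash
python3 - <<'E'
from plant import arm
import numpy as np
arm.pause(3)
F=[]
for i in range(4):
    F.append(arm.snapshot("side")["frame"].astype(int)); arm.pause(.13)
for j in range(1,4):
    d=np.abs(F[j]-F[0]); print(d[240:275,140:175].mean(), d[200:235,200:225].mean())
print(arm.read_state()["time"]); print(arm.hand_in())
E
```

```text
3.205170068027211 2.348952380952381
3.2565986394557824 2.385904761904762
3.3570068027210884 2.508952380952381
25.3833
the job is handed in; nothing more can be done
None
```

The blue cartridge hangs upright on the yellow hook, at rest as far as the last pictures show. I saw no contact with the frame, the orange cartridge still stands, the arm is clear, and the job was handed in at about 25 s; no verdict was returned.

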